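Put the gauge away and shut its slide-top case

TASK

Put the D-shaped steel gauge into its pocket in the open grey case, turned so that its flat end matches the flat end of the pocket and it drops fully in. Then slide the case's lid along its channel until it rides over the sprung ridge at the end and is fully home against the end wall, and leave the other things on the bench as they are.

Things in the scene. Friction and masses are not known exactly. Their poses are not given: they have to be found in the camera images.
- case: grey slide-top case fixed on the bench, 234 x 122 x 68 mm. Origin on its underside on the centre line; +x = the way the lid closes, z up; x from -115 (open end) to +119 mm (end wall, inner face x = 112). x below 2: closed deck, top z = 56, where the open lid parks; x 2 to 92: open bay with a black insert, top z = 22. Top rim z = 68; 98 mm (y) free between the lips over the bay for fingers
- ridge_top (a point): middle of the sprung steel ridge (90 mm long across the case) on the cross ledge beyond the bay; at case x = 100, z = 58.5 mm, 2.5 mm proud of the ledge, sloping flanks; axes as the case. The lid's nose presses it down in the last 15 mm (about 5 to 12 N of push); it springs up into a groove under the lid when the lid is home
- pocket (a point): middle of the mouth of the D-shaped pocket in the case's black insert, at case x = 55.5, y = 0, z = 22 mm; axes as the case. Pocket 67 (x) x 57 (y) mm, 10 mm deep (floor at case z = 12): about 3.5 mm room all round the gauge. Its flat end is at +x (towards the end wall), its rounded end at -x
- gauge_mid (a point): centre of the loose D-shaped steel gauge, 0.3 kg, 40 mm high, 20 mm above its underside. Plate 60 (x) x 50 (y) x 16 mm: end at +x flat, end at -x a half circle. On top a grip bar 40 mm long in x, 18 mm thick in y, 16 to 40 mm above the underside, centred in plan. Lies flat on the bench at the start, z up. Fully in the pocket this point is at case z = 32 mm
- lid: loose aluminium lid, 108 x 108 x 6 mm, 0.22 kg; origin at the centre of its underside, axes as the case's (nose at +x, z up). Runs in the case's channel on ledges at case z = 56 mm under side lips (underside z = 63.5 mm), with about 2 mm side play each way and 1.5 mm lift. Starts parked in the channel at case x = -52 to -42 mm; home at about x = 57 mm (against the end wall 58)
- lid_pull (a point): middle of the pull bar on the lid: bar 64 mm long along the lid's y, 14 mm thick in x, standing 22 mm above the lid's top (lid's top 11 mm below this point, bar's top 11 mm above). 10 mm behind (-x of) the lid's centre and 17 mm above its underside; axes as the lid. Home, this point is at about case x = 48, y = 0, z = 73 mm
- pen_marker: bystander: loose marker pen 128 x 20 x 22 mm, white barrel, red cap, lying on the bench; origin under its middle
- brown_tape: bystander: loose roll of brown tape, 104 mm across, 48 mm high; origin under its middle
- black_mug: bystander: loose black mug, 107 mm high; origin under its middle
Mind the look-alikes: they are no part of the job. Of the things shaped like the part that bears gauge_mid, the bare steel one is meant.

How it is judged:
By the outcome, as a careful person would: the job done as asked, in the order asked, and still so for the second after the job is handed in, with the robot touching nothing.
It also fails if it takes over 48 s, if anything falls off the work surface, if the arm or the gripper's body presses on something with over 40 N, if the wrist force passes 120 N, or if a joint passes its speed limit or range.

ROBOT

A 7-joint arm with a two-finger parallel gripper is mounted at the origin on a cart in front of the work surface, level with it; the furniture and walls round the work are solid. World frame = base frame: x ahead of the robot, y to its left, z up, the work surface at z = 0. Lengths are in m, angles in degrees, forces in N, time in s.
With the tool pointing down it reaches from about 0.425 to 0.875 m from the base axis. Payload 4.7 kg.
Tool frame: the origin (TCP) lies between the finger pads; the fingertips stand 19 mm ahead of it and the grasp point (between the pads) is the TCP; x points along the fingers, z is the direction in which the jaws open and shut, and the axes are right-handed (so a half turn about x gives the same grasp; the last joint's range is limited). The gripper opens to 87 mm and grips with 3 to 60 N. Pads are 19 mm wide; open, the fingers measure 117 mm over their backs; the gripper's body (75 mm by 190 mm) begins 51 mm behind the grasp point.
Start: joints at [78.157, 18.392, -4.016, 83.108, 1.295, 78.541, -3.26], TCP at [0.142, -0.634, 0.205] pointing down, gripper open.
Joint ranges: [-163.93, 163.93], [-17.29, 119.83], [-79.2, 71.16], [3.27, 140.29], [-89.18, 269.18], [5.43, 117.66], [-154.24, 154.24]. Speed limits (degrees/s): [147.25, 147.25, 180, 180, 180, 180, 180].

INTERFACE

Orientations are given as [roll, pitch, yaw] about the fixed x, y, z axes, in that order (R = Rz(yaw) Ry(pitch) Rx(roll)).
In Python, from cell import monitor, read_camera, camera_model, env, regions_of gives the robot as it stands. The module is installed in compiled form; this text tells all that it offers.
- The arm moves only by the tool step_arm, never from a script. Its argument "deltas" is a list of rows, each a list of 5 numbers: the gripper's target within -1 to 1 (fully open at 1, half-way at 0, shut at -1), then the shift along the tool's x, y, z in m, then the turn about the tool's x in degrees. A call has 1 to 12 rows; each row is the pose to reach, as a shift and turn from the pose commanded when the call began, along the tool's axes at that moment; what a row does not reach only later rows make up. A row lasts 1/8 s, in which the tool goes at most 62.5 mm and 10.7 degrees, less where a joint would pass 70% of its speed; a pose out of reach is approached as far as the arm can. A call with a gripper value outside its range is refused whole. The fingers move at their own pace and stop on an object; "newtons" is the grip in N (left out, the last holds). Time passes only in rows, so rows that repeat a pose let the fingers close. It gives the time, the measured TCP pose, the force and the opening at its end, in the units of the state.
- monitor.get_obs(): the state, without advancing time (a new reading comes with each control period).
- read_camera(name): name is "side" or "top"; returns (picture, depth): 420x560x3 uint8, red, green, blue; 420x560 float32, m along the optical axis (not along the pixel's ray), 0 where there is no reading.
- camera_model(name): a dict with "fx", "fy", "cx", "cy" (pixels), "k1" (the pictures are not rectified: a ray, as slopes to the right and down, at radius r is drawn at 1 + k1 r^2 times it, then the intrinsics apply), "xyz" and "attitude" of the camera in the world. Camera axes: x right, y down, z forward; pixel columns grow to the right and rows downward; lengths in m; the calibration is good to about 2 mm. A picture is of the moment at which its call begins. camera_model takes no time and is no camera call.
- env.sign_off(): hands the job in, once; it reports no verdict.
Trained networks look in the newest picture that a camera, given by its name, has taken for a name from the list of things; names that differ only in an ending like _2 or _b are one class to them, and where a whole thing is asked for, a point or a joint stands for the part that bears it (a point fixed in the world has none). Each returns a list of dicts, best first, with "p" (0 to 1); they miss things now and then, are a little off and sometimes report something else, mostly with a low value. They report only what shows in the picture. A call takes as long as a camera call. They do not tell look-alikes from the thing itself.
- regions_of(camera, thing): "pixels" (420x560 bool, what is visible of it) and "pixel" ([column, row] in pixels, amid what is visible of it).
The state is a dict: "time_s": time; "qpos": joint angles; "joint_velocities": joint speeds; "effort": joint torques, N m; "tool_pos": TCP position; "tool_rot": TCP orientation; "force": force on the tool from outside, world axes, zero at the start; "wrist_torque": the same for the moment, N m; "grip_width": finger opening in m.
Only numpy, scipy, OpenCV 4.12 (cv2) and the standard library are available. Lean on these libraries where they do the work, as an engineer would, in place of code of your own. Each camera call takes 0.05 s, during which the arm holds its last target. There are 200 camera calls.

## Working session

There is one attempt and no reset: what is moved stays moved. The work goes in short steps, Python scripts to look and compute and a tool call to move; the robot and the scene stay as the last step left them, time stands still between calls to the robot, and variables do not carry over. Pictures are saved under pics/ and viewed, about 8 in all and at most 12, crops included, and the job is handed in when it is done.

Besides the shell and the picture viewer there is one more tool, called after "Request:" by a JSON object that holds its "method" and its "body", one argument or row to a line. step_arm: Moves the arm, as the interface text tells. Its arguments: {"type":"object","properties":{"deltas":{"type":"array"},"newtons":{"type":"number"}},"required":["deltas"]}

```bash
mkdir -p pics; cat > h.py <<'E'
import numpy as np, cv2
from scipy.spatial.transform import Rotation as R
from cell import monitor, read_camera, camera_model, env, regions_of
def cloud(name, depth):
    m=camera_model(name); v,u=np.mgrid[0:420,0:560].astype(float)
    xd=(u-m["cx"])/m["fx"]; yd=(v-m["cy"])/m["fy"]; x,y=xd.copy(),yd.copy()
    for _ in range(8):
        s=1+m["k1"]*(x*x+y*y); x,y=xd/s,yd/s
    P=np.stack([x*depth,y*depth,depth],-1)
    Rm=R.from_euler("xyz",m["attitude"],degrees=True).as_matrix()
    W=P@Rm.T+np.array(m["xyz"]); W[depth<=0]=np.nan
    return W
def save(n,im): cv2.imwrite("pics/"+n,cv2.cvtColor(im,cv2.COLOR_RGB2BGR))
E
python3 - <<'E'
from h import *
print(monitor.get_obs())
for c in("top","side"):
    m=camera_model(c);print(c,m)
    im,d=read_camera(c);save(c+"0.png",im);W=cloud(c,d);np.savez(c+"0.npz",im=im,W=W)
    for t in("case","gauge_mid","lid","lid_pull","pen_marker","brown_tape","black_mug"):
        for r in regions_of(c,t):
            q=W[r["pixels"]];print(c,t,round(r["p"],2),np.round(r["pixel"]),r["pixels"].sum(),np.round(np.nanmedian(q,0),3),np.round(np.nanpercentile(q,[2,98],axis=0),3).tolist())
E
```

```text
{'time_s': 0.0, 'qpos': array([78.15689103, 18.43991431, -4.01511084, 83.17533491,  1.29519451,
       78.5430696 , -3.2598379 ]), 'joint_velocities': array([ 0.10192451,  0.00238245, -0.06970163,  0.10752588, -0.02327482,
       -0.00077755, -0.0154504 ]), 'effort': array([-2.97274537e-04, -4.91290033e+01, -4.03537760e-01, -3.12531495e+01,
       -6.36685244e-02,  4.36752546e-02,  1.94846425e-04]), 'tool_pos': array([ 0.14216593, -0.63363935,  0.20374804]), 'tool_rot': array([-176.84774539,   89.88676683,  105.80492461]), 'force': array([ 0.79191718,  0.73510159, -0.33250659]), 'wrist_torque': array([ 0.05146314,  0.03493262, -0.04472138]), 'grip_width': 0.08692546990705657}
top {'fx': 541.7611217741647, 'fy': 541.7611217741647, 'cx': 276.7220902724436, 'cy': 204.80463884095107, 'k1': 0.056700099863354086, 'xyz': array([0.29900782, 0.20251017, 1.28138038]), 'attitude': array([-168.81164226,   -0.86851377,  -89.88390936])}
top case 0.82 [332. 237.] 3753 [0.473 0.05  0.055] [[0.389, -0.104, 0.009], [0.539, 0.13, 0.073]]
top gauge_mid 0.7 [216. 230.] 508 [0.486 0.334 0.018] [[0.461, 0.
[... 1650 characters left out ...]
 1396 [0.709 0.311 0.077] [[0.678, 0.291, 0.007], [0.754, 0.369, 0.108]]
side lid_pull 0.76 [291. 313.] 2845 [ 0.454 -0.049  0.063] [[0.406, -0.092, 0.061], [0.505, 0.016, 0.085]]
side pen_marker 0.89 [168. 216.] 282 [0.337 0.376 0.019] [[0.328, 0.317, 0.009], [0.347, 0.437, 0.024]]
side pen_marker 0.55 [359. 224.] 1762 [0.711 0.161 0.036] [[0.663, 0.121, 0.002], [0.757, 0.217, 0.051]]
side brown_tape 0.64 [355. 222.] 1748 [0.709 0.161 0.037] [[0.663, 0.121, 0.003], [0.757, 0.216, 0.051]]
side black_mug 0.78 [323. 172.] 1437 [0.71  0.311 0.076] [[0.678, 0.291, 0.004], [0.755, 0.37, 0.108]]
side black_mug 0.51 [359. 224.] 1790 [0.71  0.161 0.036] [[0.663, 0.121, 0.002], [0.757, 0.216, 0.051]]
```

```bash
python3 - <<'E'
from h import *
im=np.load("top0.npz")["im"]; save("t_crop.png",cv2.resize(im[190:315,130:300],None,fx=4.6,fy=4.6,interpolation=cv2.INTER_CUBIC))
a=np.load("side0.npz")["im"]; save("s_full.png",cv2.resize(a[150:390,130:450],None,fx=2.4,fy=2.4,interpolation=cv2.INTER_CUBIC))
E
```

```text
(no output)
```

View pics/t_crop.png

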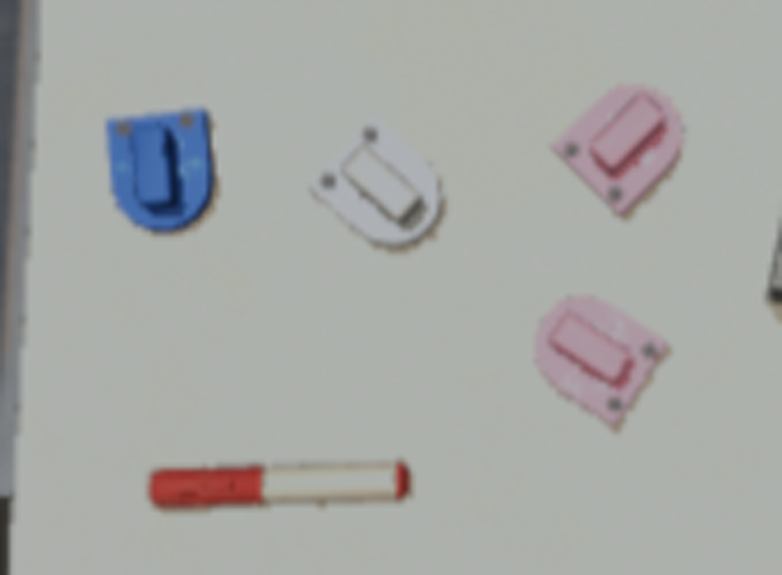

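View pics/s_full.png

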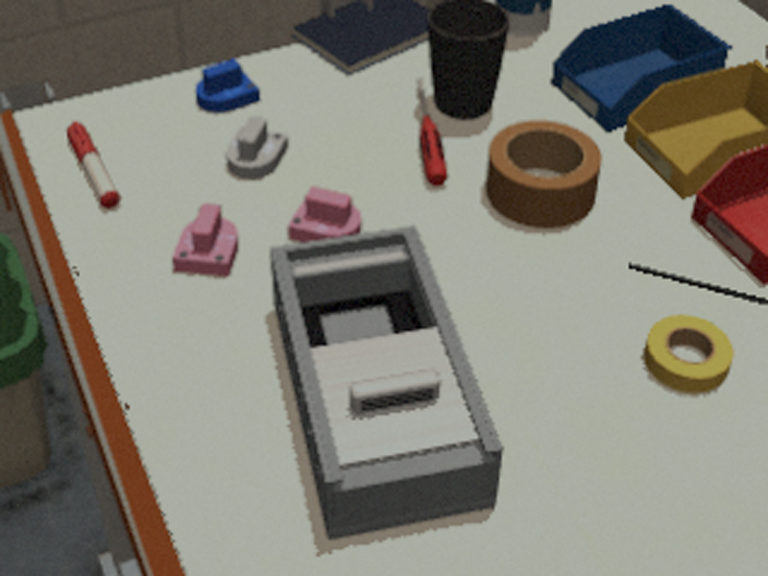

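View pics/top0.png

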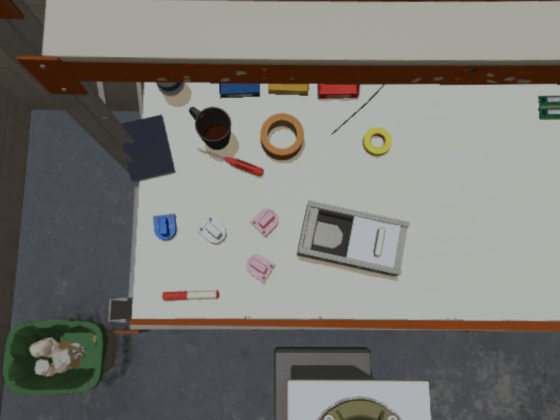

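```bash
cat > fit.py <<'E'
from h import *
def rect(p):
    (c,s,a)=cv2.minAreaRect((p*1000).astype(np.float32)); 
    if s[0]<s[1]: s=s[::-1]; a+=90
    return np.round(c,1),np.round(s,1),round((a+90)%180-90,2)
if __name__=="__main__":
  for c in("top","side"):
    W=np.load(c+"0.npz")["W"]
    x,y,z=np.moveaxis(W,-1,0)
    def sel(x0,x1,y0,y1,z0,z1):
        m=(x>x0)&(x<x1)&(y>y0)&(y<y1)&(z>z0)&(z<z1)
        m=cv2.morphologyEx(m.astype(np.uint8),cv2.MORPH_OPEN,np.ones((2,2)))
        return m>0
    G=(.44,.54,.28,.38)
    m=sel(.37,.56,-.13,.15,.04,.0725); print(c,"case",rect(W[m][:,:2]),"rim z",np.nanmedian(z[sel(.37,.56,-.13,.15,.0655,.072)]))
    m=sel(.40,.52,-.1,.03,.078,.095); print(" bar",rect(W[m][:,:2]),np.median(z[m]),m.sum())
    m=sel(*G,.034,.06); b=W[m]; print(" gbar",rect(b[:,:2]),np.median(z[m]),m.sum())
    m=sel(*G,.010,.024); print(" gplate",rect(W[m][:,:2]),np.median(z[m]),m.sum())
    m=sel(*G,.010,.06); print(" gall",rect(W[m][:,:2]),m.sum())
    print(" bench",np.nanmedian(z[sel(.55,.6,.25,.4,-.02,.02)]))
E
python3 fit.py
```

```text
top case (array([469.2,   0.5]), array([250.7, 133.8]), 78.16) rim z 0.06838120386784385
 bar (array([454.2, -46.6]), array([62.6, 19.7]), -12.78) 0.08423195097190339 187
 gbar (array([485.3, 331.2]), array([36.3, 17.8]), 50.22) nan 130
 gplate (array([484.9, 332.2]), array([57.8, 49.7]), 46.54) nan 337
 gall (array([485.9, 333.2]), array([54.8, 49.7]), 46.54) 481
 bench 0.0011254564948637302
side case (array([495.9,  34.9]), array([311.7, 136.7]), 72.08) rim z 0.0688477158862898
 bar (array([460.2, -49.8]), array([73.1, 21.8]), 7.26) nan 314
 gbar (array([499.8, 348.1]), array([88.6, 17.2]), 51.15) 0.039643019445127936 105
 gplate (array([491.6, 336.6]), array([76. , 47.5]), 52.97) nan 251
 gall (array([499.3, 346.6]), array([92.1, 47.2]), 52.97) 408
 bench 0.0017754594494567844
```

```bash
cat > model.py <<'E'
from h import *
from scipy.optimize import minimize
def gauge(x,y,base=0.0,bg=0.0):
    h=np.full(x.shape,bg)
    pl=(x<.030)&(np.abs(y)<.025)&((x>-.005)|(np.hypot(x+.005,y)<.025))
    h[pl]=base+.016; h[(np.abs(x)<.020)&(np.abs(y)<.009)]=base+.040
    return h
def case(x,y):
    h=np.zeros(x.shape); h[(x>-.115)&(x<.119)&(np.abs(y)<.061)]=.068
    i=np.abs(y)<.049
    h[i&(x>-.115)&(x<.112)]=.056; h[i&(x>.002)&(x<.092)]=.022
    return h
def bar(x,y):
    h=np.full(x.shape,.062); h[(np.abs(x)<.007)&(np.abs(y)<.032)]=.084
    return h
def fit(W,h,p0,rad,cap=.008,zmin=-.01,n=6):
    best=None
    P=W[np.isfinite(W).all(-1)]; P=P[np.hypot(P[:,0]-p0[0],P[:,1]-p0[1])<rad]; P=P[P[:,2]>zmin]
    def f(p):
        c,s=np.cos(p[2]),np.sin(p[2]); d=P[:,:2]-p[:2]
        x=c*d[:,0]+s*d[:,1]; y=-s*d[:,0]+c*d[:,1]
        return np.mean(np.minimum((P[:,2]-h(x,y)-.001)**2,cap**2))*1e6
    rng=np.random.default_rng(0)
    for k in range(n):
        q=np.array(p0)+(rng.normal(size=3)*[.004,.004,.06] if k else 0)
        sim=q+np.array([[0,0,0],[.004,0,0],[0,.004,0],[0,0,.08]])
        r=minimize(f,q,method="Nelder-Mead",options=dict(initial_simplex=sim,xatol=1e-5,fatol=1e-6,maxiter=400))
        if best is None or r.fun<best.fun: best=r
    return np.round([best.x[0]*1e3,best.x[1]*1e3,np.degrees(best.x[2])],2),round(best.fun,2),len(P)
E
python3 - <<'E'
from model import *
r=np.radians
T=[np.load(c+"0.npz")["W"].reshape(-1,3) for c in("top","side")]
for n,W in(("top",T[0]),("side",T[1]),("both",np.vstack(T))):
    print(n,"gauge",fit(W,gauge,[.486,.333,r(48)],.045),"flipped",fit(W,gauge,[.486,.333,r(228)],.045))
    print("  case",fit(W,case,[.468,.003,r(77.5)],.14))
    print("  bar",fit(W,bar,[.455,-.048,r(77.5)],.042,zmin=.05))
E
```

```text
top gauge (array([487.44, 333.93,  48.99]), np.float64(8.01), 1104) flipped (array([489.45, 335.73, 226.38]), np.float64(11.3), 1104)
  case (array([466.65,   9.14,  77.68]), np.float64(19.46), 10803)
  bar (array([456.56, -43.85,  77.03]), np.float64(7.91), 1064)
side gauge (array([485.45, 332.69,  49.25]), np.float64(17.36), 784) flipped (array([486.97, 334.39, 225.86]), np.float64(20.11), 784)
  case (array([465.69,  10.37,  78.1 ]), np.float64(21.97), 15548)
  bar (array([454.94, -44.55,  79.18]), np.float64(12.15), 1540)
both gauge (array([487.09, 333.32,  49.61]), np.float64(12.48), 1888) flipped (array([489.07, 335.79, 226.82]), np.float64(15.24), 1888)
  case (array([466.57,   9.49,  77.7 ]), np.float64(21.12), 26351)
  bar (array([456.15, -43.78,  77.  ]), np.float64(10.63), 2604)
```

```bash
cat > plan.py <<'E'
from h import *
import sys,json
def plan(wps,base=None):
    # wps: [x,y,z(m), jaw yaw deg mod 180 or None]
    o=monitor.get_obs(); p=np.array(o["tool_pos"]); Rt=R.from_euler("xyz",o["tool_rot"],degrees=True).as_matrix()
    jaw=np.degrees(np.arctan2(Rt[1,2],Rt[0,2]))
    print("t",round(o["time_s"],2),"tcp",np.round(p*1e3,1),"jaw",round(jaw,2),"toolx",np.round(Rt[:,0],3),"q",np.round(o["qpos"],0),"F",np.round(o["force"],1),"w",round(o["grip_width"]*1e3,1))
    for w in wps:
        d=Rt.T@(np.array(w[:3])-p)
        t=None if w[3] is None else -((w[3]-jaw+90)%180-90)
        print(w,"->",np.round(d,4).tolist(),"turn",t and round(t,1))
if __name__=="__main__": plan(json.loads(sys.argv[1]))
E
python3 plan.py '[[0.46,-0.4,0.2,null],[0.56,0.0,0.2,null],[0.487,0.333,0.15,139.4]]'
```

```text
t 0.8 tcp [ 142.3 -634.3  204.9] jaw -77.35 toolx [-0. -0. -1.] q [78. 18. -4. 83.  1. 79. -3.] F [ 0.1 -0.5 -0.6] w 87.1
[0.46, -0.4, 0.2, None] -> [0.0049, 0.3613, -0.159] turn None
[0.56, 0.0, 0.2, None] -> [0.0048, 0.5464, -0.5274] turn None
[0.487, 0.333, 0.15, 139.4] -> [0.0548, 0.5481, -0.8683] turn -36.7
```

Request:
{"method": "step_arm", "body": {
  "deltas": [
    [1,0.0,0.06,-0.026,0],
    [1,0.0,0.12,-0.053,0],
    [1,0.0,0.17,-0.075,0],
    [1,0.0,0.22,-0.1,0],
    [1,0.0,0.27,-0.12,0],
    [1,0.0,0.32,-0.14,0],
    [1,0.0,0.361,-0.17,0],
    [1,0.0,0.39,-0.22,0],
    [1,0.0,0.42,-0.27,0],
    [1,0.0,0.45,-0.32,0],
    [1,0.0,0.475,-0.37,0],
    [1,0.0,0.5,-0.42,0]
  ]
}}

```text
time_s: 2.3
tool_pos: [0.5386, -0.1132, 0.2051]
tool_rot: [39.0, 89.9, -38.4]
force: [0.4, 0.2, 0.4]
grip_width: 0.0872
```

```bash
python3 plan.py '[[0.57,0.0,0.18,null],[0.55,0.17,0.18,null],[0.487,0.333,0.15,139.4]]'
```

```text
t 2.3 tcp [ 538.6 -113.2  205.1] jaw -77.35 toolx [ 0.001 -0.001 -1.   ] q [ 36.   8. -29.  97.   4.  76. -71.] F [0.4 0.2 0.4] w 87.2
[0.57, 0.0, 0.18, None] -> [0.0251, 0.0555, -0.1036] turn None
[0.55, 0.17, 0.18, None] -> [0.025, 0.0732, -0.2739] turn None
[0.487, 0.333, 0.15, 139.4] -> [0.0549, 0.0473, -0.4467] turn -36.8
```

Request:
{"method": "step_arm", "body": {
  "deltas": [
    [0.2,0.01,0.03,-0.05,-5],
    [0.2,0.02,0.055,-0.1,-10],
    [0.2,0.025,0.065,-0.155,-15],
    [0.2,0.025,0.07,-0.21,-20],
    [0.2,0.025,0.073,-0.27,-25],
    [0.2,0.03,0.067,-0.32,-29],
    [0.2,0.04,0.06,-0.37,-33],
    [0.2,0.05,0.053,-0.42,-36.8],
    [0.2,0.055,0.0473,-0.4467,-36.8],
    [0.2,0.055,0.0473,-0.4467,-36.8],
    [0.2,0.055,0.0473,-0.4467,-36.8]
  ]
}}

```text
time_s: 3.68
tool_pos: [0.4875, 0.33, 0.1499]
tool_rot: [-18.4, 89.9, -59.1]
force: [-0.6, 0.5, -0.8]
grip_width: 0.0523
```

```bash
python3 - <<'E'
from h import *
im,d=read_camera("side"); 
save("s1.png",cv2.resize(im[120:330,130:410],None,fx=2.8,fy=2.8))
from plan import plan
plan([[.487,.333,.040,139.4]])
E
```

```text
t 3.73 tcp [487.8 329.6 149.9] jaw -40.69 toolx [ 0.001 -0.001 -1.   ] q [  3.  19. -47.  95.  14.  73. -88.] F [-0.4  0.4 -0.3] w 52.2
[0.487, 0.333, 0.04, 139.4] -> [0.1099, 0.0021, -0.003] turn -0.1
```

View pics/s1.png

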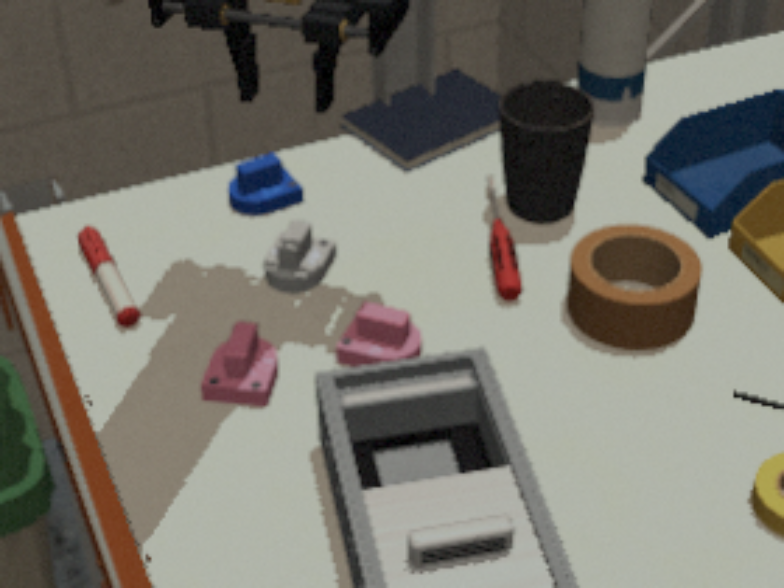

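Request:
{"method": "step_arm", "body": {
  "deltas": [
    [0.1,0.04,0.002,-0.003,0],
    [0.1,0.08,0.002,-0.003,0],
    [0.1,0.08,0.002,-0.003,0],
    [0.1,0.08,0.002,-0.003,0]
  ]
}}

```text
time_s: 4.22
tool_pos: [0.4869, 0.3346, 0.0713]
tool_rot: [67.6, 89.9, 27.0]
force: [-0.3, 0.4, 0.6]
grip_width: 0.0481
```

```bash
python3 plan.py '[[0.487,0.333,0.040,139.4]]'
```

```text
t 4.22 tcp [486.9 334.6  71.3] jaw -40.64 toolx [ 0.002  0.001 -1.   ] q [  1.  23. -46. 100.  18.  65. -91.] F [-0.3  0.4  0.6] w 48.1
[0.487, 0.333, 0.04, 139.4] -> [0.0313, -0.0012, 0.0011] turn -0.0
```

Position is within 2 mm; descend and grip.

Request:
{"method": "step_arm", "body": {
  "deltas": [
    [0.1,0.018,-0.001,0.001,0],
    [0.1,0.031,-0.001,0.001,0],
    [0.1,0.031,-0.001,0.001,0],
    [-1,0.031,-0.001,0.001,0],
    [-1,0.031,-0.001,0.001,0],
    [-1,0.031,-0.001,0.001,0],
    [-1,0.031,-0.001,0.001,0],
    [-1,0.031,-0.001,0.001,0]
  ],
  "newtons": 30
}}

```text
time_s: 5.22
tool_pos: [0.4857, 0.3333, 0.0389]
tool_rot: [-12.5, 90.0, -53.1]
force: [-0.3, 0.0, 0.4]
grip_width: 0.0062
```

```bash
python3 plan.py '[[0.487,0.333,0.140,139.4]]'
```

```text
t 5.22 tcp [485.7 333.3  38.9] jaw -40.55 toolx [ 0. -0. -1.] q [ -0.  25. -45. 101.  20.  62. -93.] F [-0.3  0.   0.4] w 6.2
[0.487, 0.333, 0.14, 139.4] -> [-0.1011, 0.0006, 0.0012] turn 0.1
```

```bash
python3 - <<'E'
from h import *
im,d=read_camera("side"); im2,d2=read_camera("top")
a=cv2.resize(im[150:290,160:320],None,fx=2.5*1,fy=2.5);b=cv2.resize(im2[180:320,140:300],None,fx=2.5,fy=2.5)
save("g2.png",np.hstack([a,b])); print(monitor.get_obs()["grip_width"])
E
```

```text
0.00218315137202598
```

View pics/g2.png

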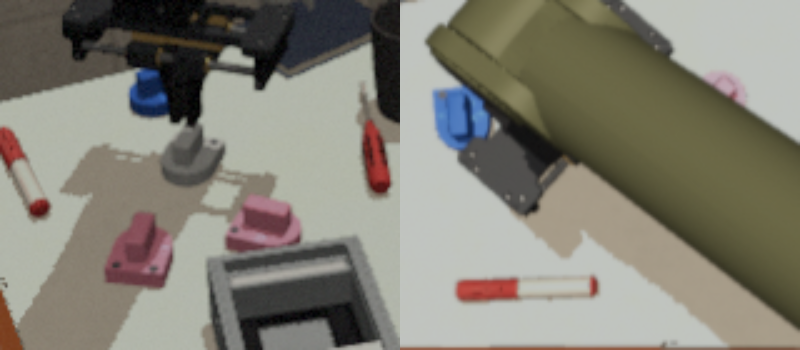

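```bash
python3 - <<'E'
from model import *
o=monitor.get_obs();print(o["tool_pos"],o["grip_width"],o["force"])
im,d=read_camera("side");W=cloud("side",d);np.savez("side2.npz",im=im,W=W)
r=np.radians;print(fit(W.reshape(-1,3),gauge,[.486,.333,r(48)],.045))
# finger pixels : dark, in window
v=im.astype(int).sum(-1)
for row in range(160,212,4):
    s=[(c,v[row,c],np.round(W[row,c]*1e3).tolist()) for c in range(225,246,4)]
    print(row,s)
E
```

```text
[0.48563496 0.33331    0.03882166] 0.00218315137202598 [-0.09639689  0.48132003 -0.52335115]
(array([485.34, 333.45,  48.85]), np.float64(57.38), 5513)
160 [(225, np.int64(13), [467.0, 315.0, 171.0]), (229, np.int64(47), [475.0, 312.0, 170.0]), (233, np.int64(10), [481.0, 303.0, 174.0]), (237, np.int64(69), [490.0, 305.0, 171.0]), (241, np.int64(71), [503.0, 318.0, 160.0]), (245, np.int64(102), [517.0, 330.0, 150.0])]
164 [(225, np.int64(122), [467.0, 317.0, 160.0]), (229, np.int64(76), [473.0, 310.0, 162.0]), (233, np.int64(55), [480.0, 304.0, 163.0]), (237, np.int64(67), [486.0, 296.0, 166.0]), (241, np.int64(58), [494.0, 293.0, 166.0]), (245, np.int64(70), [500.0, 285.0, 169.0])]
168 [(225, np.int64(70), [465.0, 315.0, 151.0]), (229, np.int64(51), [480.0, 332.0, 138.0]), (233, np.int64(126), [481.0, 308.0, 151.0]), (237, np.int64(141), [489.0, 306.0, 150.0]), (241, np.int64(182), [495.0, 297.0, 154.0]), (245, np.int64(164), [501.0, 290.0, 156.0])]
172 [(225, np.int64(168), [463.0, 310.0, 145.0]), (229, np.int64(59), [468.0, 299.0, 150.0]), (233, np.int64(73), [476.0, 294.0, 151.0]
[... 1827 characters left out ...]
.int64(360), [487.0, 344.0, 42.0]), (237, np.int64(256), [495.0, 338.0, 43.0]), (241, np.int64(468), [520.0, 386.0, 4.0]), (245, np.int64(527), [530.0, 383.0, 3.0])]
204 [(225, np.int64(524), [480.0, 389.0, 2.0]), (229, np.int64(494), [482.0, 363.0, 18.0]), (233, np.int64(295), [481.0, 328.0, 42.0]), (237, np.int64(299), [490.0, 328.0, 40.0]), (241, np.int64(422), [509.0, 354.0, 17.0]), (245, np.int64(523), [523.0, 366.0, 4.0])]
208 [(225, np.int64(515), [474.0, 373.0, 2.0]), (229, np.int64(267), [469.0, 323.0, 38.0]), (233, np.int64(304), [477.0, 318.0, 39.0]), (237, np.int64(192), [488.0, 323.0, 32.0]), (241, np.int64(338), [502.0, 335.0, 20.0]), (245, np.int64(434), [512.0, 336.0, 15.0])]
```

Request:
{"method": "step_arm", "body": {
  "deltas": [
    [0.1,0,0,0,0],
    [0.1,0,0,0,0],
    [0.1,0,0,0,0],
    [0.1,0,0,0,0],
    [0.1,0,0,0,0],
    [0.1,0,0,0,0]
  ]
}}

```text
time_s: 6.12
tool_pos: [0.4856, 0.3333, 0.0388]
tool_rot: [-65.8, 90.0, -106.4]
force: [-0.4, -0.4, -0.5]
grip_width: 0.0463
```

```bash
cat > tip.py <<'E'
from model import *
im,d=read_camera("side");W=cloud("side",d);v=im.astype(int).sum(-1)
o=monitor.get_obs();p=o["tool_pos"]
import sys
m=(v<130)&(np.hypot(W[...,0]-p[0],W[...,1]-p[1])<.07)&(W[...,2]>.02)
n,l,s,c=cv2.connectedComponentsWithStats(m.astype(np.uint8))
k=1+np.argmax(s[1:,4]);m=l==k
z=W[...,2][m];print("tcp",np.round(p*1e3,1),"w",round(o["grip_width"]*1e3,1),"lowest dark z",np.round(np.sort(z)[:12]*1e3,0))
f=m&(W[...,2]<np.sort(z)[5]+.03)
print("finger pts",f.sum(),"xy mean",np.round(W[f].mean(0)*1e3,1),np.round(W[f].min(0)*1e3),np.round(W[f].max(0)*1e3))
r=np.argwhere(f);print("rows/cols",r.min(0),r.max(0)); save(sys.argv[1],cv2.resize(im[130:270,160:320],None,fx=4,fy=4))
E
python3 tip.py g3.png
```

```text
tcp [485.7 333.3  38.8] w 47.0 lowest dark z [60. 61. 61. 61. 62. 62. 62. 63. 63. 63. 64. 64.]
finger pts 65 xy mean [505.3 309.   75.6] [499. 301.  60.] [516. 322.  92.]
rows/cols [186 243] [201 248]
```

View pics/g3.png

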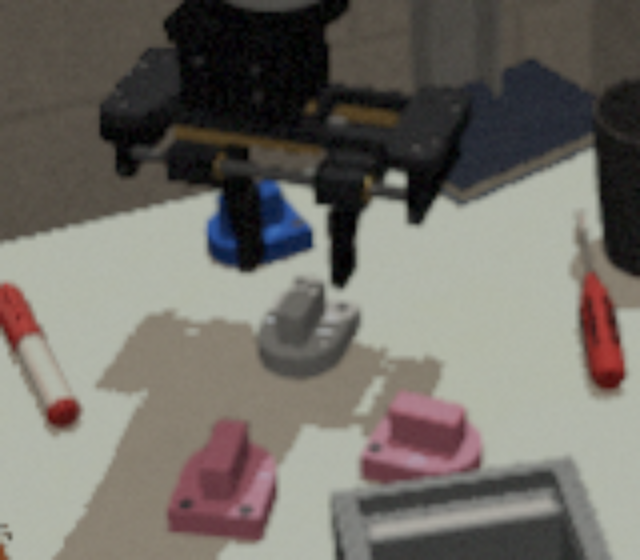

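Request:
{"method": "step_arm", "body": {
  "deltas": [
    [0.1,0.015,0,0,0],
    [0.1,0.03,0,0,0],
    [0.1,0.037,0,0,0],
    [0.1,0.037,0,0,0],
    [0.1,0.037,0,0,0]
  ]
}}

```text
time_s: 6.8
tool_pos: [0.4858, 0.3336, 0.002]
tool_rot: [94.2, 90.0, 53.6]
force: [0.0, -0.2, 0.8]
grip_width: 0.0476
```

```bash
python3 tip.py g4.png; python3 -c "
from plan import plan;plan([])"
```

```text
tcp [485.9 333.7   2.2] w 48.0 lowest dark z [22. 24. 24. 24. 25. 25. 25. 26. 26. 27. 27. 27.]
finger pts 62 xy mean [505.9 308.9  37.5] [499. 301.  22.] [517. 320.  54.]
rows/cols [200 244] [214 249]
t 6.85 tcp [485.9 333.7   2.2] jaw -40.54 toolx [ 0.001  0.    -1.   ] q [ -2.  28. -43. 103.  22.  58. -94.] F [-0.5 -0.5 -0.1] w 48.0
```

View pics/g4.png

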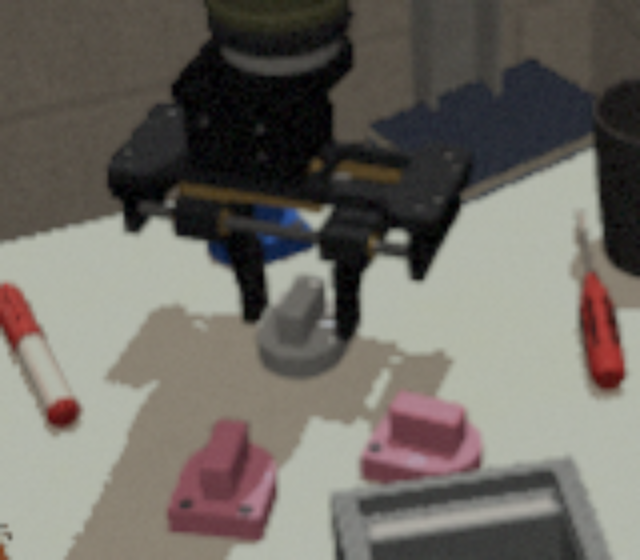

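The state's TCP height reads about 40 mm too low: the fingertips show at z ≈ 22 mm while it reports 2 mm. I'll correct for that. The fingers straddle the bare grey gauge's bar, so I'm gripping now.

Request:
{"method": "step_arm", "body": {
  "deltas": [
    [-1,0,0,0,0],
    [-1,0,0,0,0],
    [-1,0,0,0,0],
    [-1,0,0,0,0],
    [-1,0,0,0,0],
    [-1,0,0,0,0]
  ],
  "newtons": 40
}}

```text
time_s: 7.6
tool_pos: [0.4858, 0.3333, 0.0019]
tool_rot: [-8.7, 90.0, -49.2]
force: [0.1, 0.2, 0.2]
grip_width: 0.0178
```

Request:
{"method": "step_arm", "body": {
  "deltas": [
    [-1,-0.03,0,0,0],
    [-1,-0.08,0,0,0],
    [-1,-0.13,0,0,0],
    [-1,-0.13,0,0,0]
  ]
}}

```text
time_s: 8.1
tool_pos: [0.4876, 0.3353, 0.1356]
tool_rot: [70.3, 89.6, 29.7]
force: [0.2, 0.0, -3.4]
grip_width: 0.0177
```

```bash
python3 - <<'E'
from plan import *
# pocket centre world: case (466.3,9.8) yaw 77.8
plan([[.478,.064,.132,167.8],[.478,.064,.065,167.8]])
E
```

```text
t 8.1 tcp [487.6 335.3 135.6] jaw -40.55 toolx [ 0.006  0.004 -1.   ] q [  2.  20. -48.  96.  15.  71. -89.] F [ 0.2  0.  -3.4] w 17.7
[0.478, 0.064, 0.132, 167.8] -> [0.0025, -0.2124, 0.1691] turn -28.4
[0.478, 0.064, 0.065, 167.8] -> [0.0695, -0.2128, 0.1689] turn -28.4
```

Request:
{"method": "step_arm", "body": {
  "deltas": [
    [-1,0.0,-0.03,0.024,-4],
    [-1,0.0,-0.07,0.056,-9],
    [-1,0.0,-0.11,0.088,-15],
    [-1,0.0,-0.15,0.12,-20],
    [-1,0.0,-0.19,0.151,-25],
    [-1,0.0,-0.212,0.169,-28.4],
    [-1,0.0,-0.212,0.169,-28.4],
    [-1,0.0,-0.212,0.169,-28.4]
  ]
}}

```text
time_s: 9.1
tool_pos: [0.4752, 0.0631, 0.1306]
tool_rot: [173.6, 89.9, 161.4]
force: [0.8, 0.0, -4.3]
grip_width: 0.0177
```

```bash
python3 - <<'E'
from plan import *
from model import *
im,d=read_camera("side");im2,d2=read_camera("top")
W=np.vstack([cloud("side",d).reshape(-1,3),cloud("top",d2).reshape(-1,3)])
S=cloud("side",d).reshape(-1,3)
np.savez("hold.npz",S=S,im=im)
o=monitor.get_obs();p=o["tool_pos"];g=p[2]+.040-.041
r=np.radians
P=S[(np.abs(S[:,2]-(g+.010))<.03)]
print("held gauge fit",fit(S-[0,0,g+.001],lambda x,y:gauge(x,y,0,.0),[p[0],p[1],r(77.8)],.045,zmin=-.005))
print("case",fit(S,case,[.4663,.0098,r(77.8)],.14))
plan([[.478,.064,.065,167.8]])
a=cv2.resize(im[200:320,200:360],None,fx=4,fy=4);save("h1.png",a)
E
```

```text
held gauge fit (array([476.28,  64.2 ,  79.96]), np.float64(60.56), 8264)
case (array([465.84,   9.89,  78.17]), np.float64(45.28), 33336)
t 9.2 tcp [475.7  63.8 131.2] jaw -12.03 toolx [-0.001  0.001 -1.   ] q [ 33.   3. -45. 111.   2.  67. -24.] F [ 0.6  0.  -3.8] w 17.9
[0.478, 0.064, 0.065, 167.8] -> [0.0662, 0.0007, 0.0023] turn 0.2
```

View pics/h1.png

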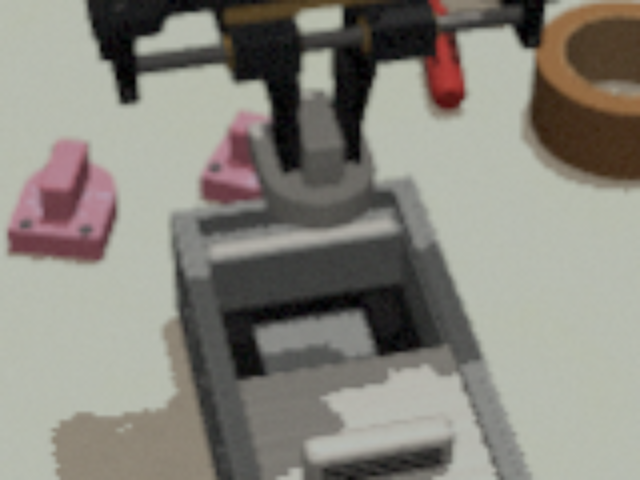

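Request:
{"method": "step_arm", "body": {
  "deltas": [
    [-1,0.03,0.001,0.002,0],
    [-1,0.06,0.001,0.002,0],
    [-1,0.085,0.001,0.002,0],
    [-1,0.101,0.001,0.002,0],
    [-1,0.101,0.001,0.002,0],
    [-1,0.101,0.001,0.002,0]
  ]
}}

```text
time_s: 9.95
tool_pos: [0.4793, 0.0634, 0.0317]
tool_rot: [17.1, 89.9, 5.0]
force: [0.1, -0.1, -4.5]
grip_width: 0.0178
```

```bash
python3 - <<'E'
from plan import *
from model import *
im,d=read_camera("side");im2,d2=read_camera("top")
S=cloud("side",d).reshape(-1,3);o=monitor.get_obs();p=o["tool_pos"];r=np.radians
print("held",fit(S-[0,0,p[2]-.002],lambda x,y:gauge(x,y,0,.0),[p[0],p[1],r(77.8)],.03,zmin=.008))
plan([[.478,.064,.016,167.8]])
a=cv2.resize(im[200:320,220:340],None,fx=3.3,fy=3.3);b=cv2.resize(im2[180:300,280:400],None,fx=3.3,fy=3.3);save("h2.png",np.hstack([a,b]))
E
```

```text
held (array([478.5 ,  61.79,  77.62]), np.float64(47.53), 1405)
t 10.05 tcp [479.5  63.1  31.9] jaw -12.15 toolx [ 0.002 -0.    -1.   ] q [ 31.  12. -44. 116.  10.  56. -31.] F [ 0.3  0.2 -3.8] w 17.6
[0.478, 0.064, 0.016, 167.8] -> [0.0159, 0.0006, -0.0016] turn 0.1
```

View pics/h2.png

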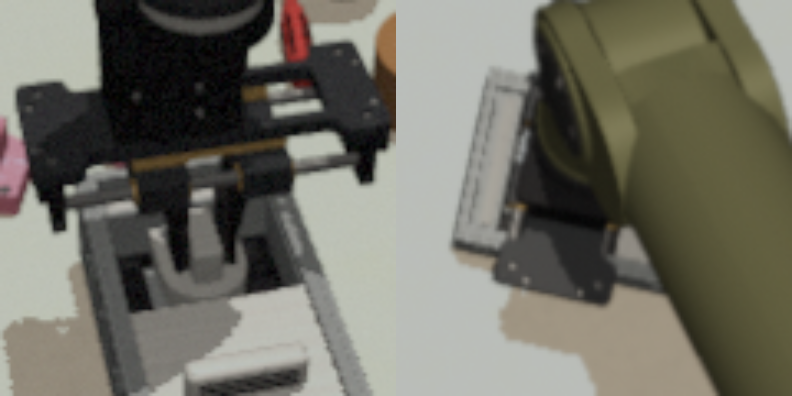

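Request:
{"method": "step_arm", "body": {
  "deltas": [
    [-1,0.006,0.001,-0.0015,0],
    [-1,0.012,0.001,-0.0015,0],
    [-1,0.016,0.001,-0.0015,0],
    [-1,0.016,0.001,-0.0015,0],
    [-1,0.016,0.001,-0.0015,0]
  ]
}}

```text
time_s: 10.68
tool_pos: [0.4772, 0.0642, 0.0148]
tool_rot: [83.1, 90.0, 70.9]
force: [0.0, 0.8, -2.8]
grip_width: 0.0174
```

Request:
{"method": "step_arm", "body": {
  "deltas": [
    [-1,0.001,0,0,0],
    [-1,0.001,0,0,0],
    [-0.2,0.001,0,0,0],
    [-0.2,0.001,0,0,0],
    [-0.2,0.001,0,0,0],
    [-0.2,0.001,0,0,0],
    [-0.2,-0.04,0,0,0],
    [-0.2,-0.09,0,0,0],
    [-0.2,-0.13,0,0,0],
    [-0.2,-0.13,0,0,0]
  ]
}}

```text
time_s: 11.92
tool_pos: [0.4797, 0.0645, 0.1481]
tool_rot: [3.5, 89.6, -8.6]
force: [-0.5, -0.6, 0.1]
grip_width: 0.035
```

```bash
python3 - <<'E'
from plan import *
from model import *
im,d=read_camera("side");S=cloud("side",d).reshape(-1,3);r=np.radians
print("gauge",fit(S-[0,0,.012],lambda x,y:gauge(x,y,0,.01),[.478,.064,r(77.8)],.032,zmin=-.005))
m=(np.hypot(S[:,0]-.478,S[:,1]-.064)<.02)&(S[:,2]>.045)&(S[:,2]<.06);print("bar top z",np.median(S[m,2]),m.sum())
b=fit(S,bar,[.456,-.044,r(77.8)],.042,zmin=.05);print("lid bar",b)
plan([[.4558,-.044,.13,77.8],[.4558,-.044,.047,77.8]])
save("p1.png",cv2.resize(im[220:360,210:370],None,fx=4,fy=4))
E
```

```text
gauge (array([476.69,  62.82,  77.39]), np.float64(51.36), 2144)
bar top z 0.05288972213477122 146
lid bar (array([455.33, -44.02,  77.18]), np.float64(12.0), 1505)
t 11.97 tcp [478.2  64.2 146. ] jaw -12.16 toolx [ 0.003 -0.001 -1.   ] q [ 34.   2. -46. 109.   2.  69. -24.] F [-0.4  0.  -0.4] w 34.9
[0.4558, -0.044, 0.13, 77.8] -> [0.0161, -0.1105, 0.0009] turn -90.0
[0.4558, -0.044, 0.047, 77.8] -> [0.0991, -0.1104, 0.0006] turn -90.0
```

View pics/p1.png

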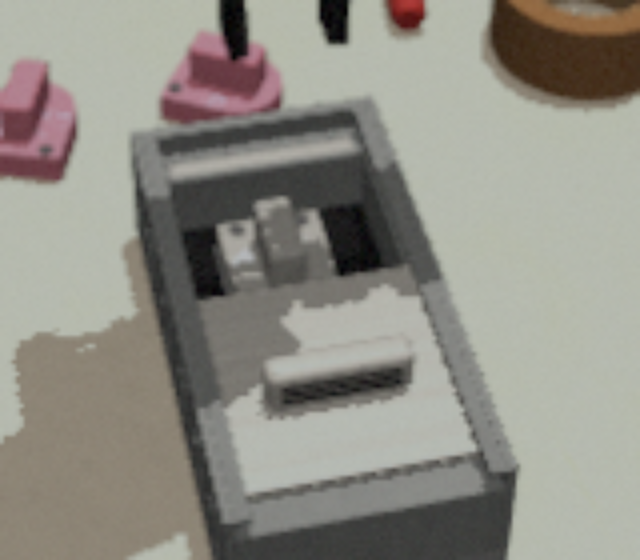

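Request:
{"method": "step_arm", "body": {
  "deltas": [
    [-0.1,0.0,-0.015,0,-10],
    [-0.1,0.0,-0.03,0,-20],
    [-0.1,0.0,-0.05,0,-30],
    [-0.1,0.0,-0.065,0,-40],
    [-0.1,0.0,-0.08,0,-50],
    [-0.1,0.0,-0.1,0,-60],
    [-0.1,0.01,-0.11,0.001,-70],
    [-0.1,0.016,-0.11,0.001,-80],
    [-0.1,0.016,-0.11,0.001,-90],
    [-0.1,0.016,-0.11,0.001,-90],
    [-0.1,0.016,-0.11,0.001,-90]
  ]
}}

```text
time_s: 13.35
tool_pos: [0.4544, -0.0434, 0.1281]
tool_rot: [86.4, 89.9, 164.1]
force: [0.4, 0.3, 0.5]
grip_width: 0.0394
```

```bash
python3 plan.py '[[0.4556,-0.044,0.047,77.8]]'
```

```text
t 13.35 tcp [454.4 -43.4 128.1] jaw 77.7 toolx [-0.001  0.    -1.   ] q [ 41.  -1. -39. 114.  -1.  67.  81.] F [0.4 0.3 0.5] w 39.4
[0.4556, -0.044, 0.047, 77.8] -> [0.0811, -0.0014, -0.0004] turn -0.1
```

Request:
{"method": "step_arm", "body": {
  "deltas": [
    [-0.1,0.03,-0.001,0,0],
    [-0.1,0.055,-0.001,0,0],
    [-0.1,0.055,-0.001,0,0],
    [-0.1,0.055,-0.001,0,0]
  ]
}}

```text
time_s: 13.85
tool_pos: [0.4565, -0.0437, 0.0746]
tool_rot: [-86.5, 89.9, -8.7]
force: [0.1, 0.0, 0.8]
grip_width: 0.0392
```

```bash
sed -i 's/160:320/220:380/; s/130:270/220:360/' tip.py; python3 tip.py l1.png;python3 plan.py '[[0.4556,-0.044,0.047,77.8]]'
```

```text
tcp [456.9 -43.8  74.9] w 39.2 lowest dark z [312. 312. 313. 313. 313. 313. 313. 314. 314. 314. 314. 314.]
finger pts 704 xy mean [444.3 -69.4 328.3] [420. -82. 312.] [487. -38. 343.]
rows/cols [183 272] [212 324]
t 13.9 tcp [456.9 -43.8  74.9] jaw 77.81 toolx [ 0.002 -0.    -1.   ] q [ 41.   3. -39. 117.   3.  60.  78.] F [ 0.3 -0.8 -0.4] w 39.2
[0.4556, -0.044, 0.047, 77.8] -> [0.0279, 0.0013, -0.0005] turn 0.0
```

View pics/l1.png

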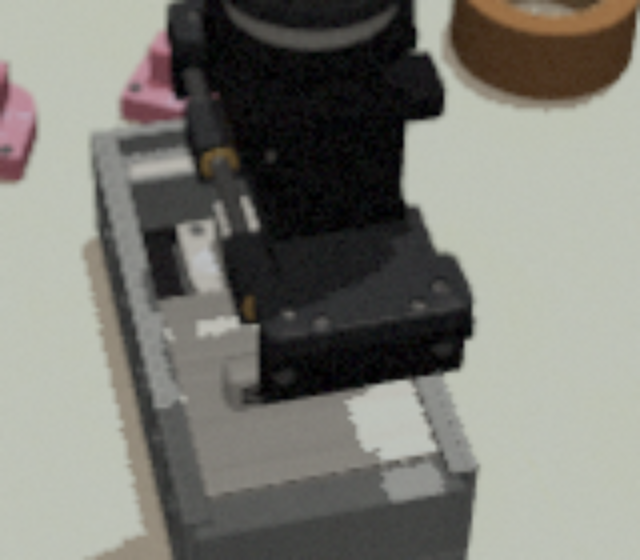

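Request:
{"method": "step_arm", "body": {
  "deltas": [
    [-0.1,0.012,0.001,0,0],
    [-0.1,0.022,0.001,0,0],
    [-0.1,0.027,0.001,0,0],
    [-0.1,0.027,0.001,0,0]
  ]
}}

```text
time_s: 14.4
tool_pos: [0.4545, -0.0434, 0.0462]
tool_rot: [82.5, 89.9, 160.4]
force: [-0.3, 0.7, -0.9]
grip_width: 0.0392
```

Request:
{"method": "step_arm", "body": {
  "deltas": [
    [-1,0,0,0,0],
    [-1,0,0,0,0],
    [-1,0,0,0,0],
    [-1,0,0,0,0],
    [-1,0,0,0,0]
  ],
  "newtons": 25
}}

```text
time_s: 15.02
tool_pos: [0.4552, -0.0437, 0.047]
tool_rot: [-128.7, 90.0, -50.8]
force: [-0.8, -0.6, 0.9]
grip_width: 0.0135
```

```bash
python3 - <<'E'
from plan import *
plan([])
o=monitor.get_obs();p=o["tool_pos"]*1e3;c,s=np.cos(np.radians(77.8)),np.sin(np.radians(77.8));d=p[:2]-[466.2,9.8]
print("case xy",c*d[0]+s*d[1],-s*d[0]+c*d[1])
plan([[(466.2+48*c)/1e3,(9.8+48*s)/1e3,p[2]/1e3,77.8]])
E
```

```text
t 15.03 tcp [455.2 -43.7  47. ] jaw 77.85 toolx [ 0. -0. -1.] q [ 40.   6. -39. 119.   4.  57.  77.] F [-0.8 -0.6  0.9] w 13.5
case xy -54.636383930379026 -0.5099552788692527
t 15.03 tcp [455.2 -43.7  47. ] jaw 77.85 toolx [ 0. -0. -1.] q [ 40.   6. -39. 119.   4.  57.  77.] F [-0.8 -0.6  0.9] w 13.5
[np.float64(0.47634359022985867), np.float64(0.056715962925732596), np.float64(0.04704671411051806), 77.8] -> [-0.0, 0.0004, 0.1026] turn 0.0
```

Request:
{"method": "step_arm", "body": {
  "deltas": [
    [-1,0,0,0.006,0],
    [-1,0,0,0.014,0],
    [-1,0,0,0.022,0],
    [-1,0,0,0.03,0],
    [-1,0,0,0.038,0],
    [-1,0,0,0.045,0],
    [-1,0,0,0.045,0]
  ]
}}

```text
time_s: 15.9
tool_pos: [0.4649, 0.002, 0.047]
tool_rot: [-14.7, 89.9, 63.2]
force: [-0.2, 0.0, 4.9]
grip_width: 0.0138
```

```bash
python3 plan.py '[[0.47634,0.0567,0.047,77.8]]'
```

```text
t 15.9 tcp [464.9   2.   47. ] jaw 77.92 toolx [ 0.001  0.001 -1.   ] q [ 36.   7. -41. 118.   6.  57.  70.] F [-0.2  0.   4.9] w 13.8
[0.47634, 0.0567, 0.047, 77.8] -> [0.0001, 0.0002, 0.0559] turn 0.1
```

Request:
{"method": "step_arm", "body": {
  "deltas": [
    [-1,0,0,0.008,0],
    [-1,0,0,0.016,0],
    [-1,0,0,0.024,0],
    [-1,0,0,0.032,0],
    [-1,0,0,0.038,0],
    [-1,0,0,0.038,0]
  ]
}}

```text
time_s: 16.65
tool_pos: [0.4727, 0.038, 0.047]
tool_rot: [-35.7, 90.0, 42.2]
force: [0.0, -3.7, 5.1]
grip_width: 0.0141
```

Request:
{"method": "step_arm", "body": {
  "deltas": [
    [-1,0,0,0.004,0],
    [-1,0,0,0.008,0],
    [-1,0,0,0.012,0],
    [-1,0,0,0.015,0],
    [-1,0,0,0.015,0]
  ],
  "newtons": 40
}}

```text
time_s: 17.27
tool_pos: [0.4758, 0.0523, 0.047]
tool_rot: [-63.8, 90.0, 14.0]
force: [0.3, -2.5, 4.8]
grip_width: 0.0137
```

```bash
python3 plan.py '[[0.47634,0.0567,0.047,77.8]]'
```

```text
t 17.27 tcp [475.8  52.3  47. ] jaw 77.84 toolx [ 0.  0. -1.] q [ 32.   9. -44. 116.   8.  57.  62.] F [ 0.3 -2.5  4.8] w 13.7
[0.47634, 0.0567, 0.047, 77.8] -> [-0.0, 0.0004, 0.0044] turn 0.0
```

Creep on with 2 mm increments until the end wall pushes back.

Request:
{"method": "step_arm", "body": {
  "deltas": [
    [-1,0,0,0.002,0],
    [-1,0,0,0.004,0],
    [-1,0,0,0.004,0]
  ]
}}

```text
time_s: 17.65
tool_pos: [0.4765, 0.0554, 0.047]
tool_rot: [-179.7, 89.9, -101.9]
force: [-1.0, -5.1, 6.5]
grip_width: 0.0136
```

Request:
{"method": "step_arm", "body": {
  "deltas": [
    [-1,0,0,0.0015,0],
    [-1,0,0,0.003,0],
    [-1,0,0,0.003,0]
  ]
}}

```text
time_s: 18.02
tool_pos: [0.4766, 0.0559, 0.047]
tool_rot: [170.3, 89.7, -111.9]
force: [-3.9, -9.4, 9.1]
grip_width: 0.0131
```

Request:
{"method": "step_arm", "body": {
  "deltas": [
    [-1,0,0,0.002,0],
    [-1,0,0,0.004,0],
    [-1,0,0,0.004,0]
  ]
}}

```text
time_s: 18.4
tool_pos: [0.4766, 0.0558, 0.047]
tool_rot: [169.4, 89.4, -113.0]
force: [-4.9, -17.1, 13.4]
grip_width: 0.0135
```

Request:
{"method": "step_arm", "body": {
  "deltas": [
    [-1,0,0,0.003,0],
    [-1,0,0,0.006,0],
    [-1,0,0,0.006,0]
  ]
}}

```text
time_s: 18.77
tool_pos: [0.4766, 0.0557, 0.0469]
tool_rot: [168.7, 88.9, -113.9]
force: [-9.5, -28.5, 19.3]
grip_width: 0.0137
```

```bash
python3 plan.py '[[0.47634,0.0567,0.047,77.8]]'
```

```text
t 18.77 tcp [476.6  55.7  46.9] jaw 77.49 toolx [-0.008 -0.018 -1.   ] q [ 30.  10. -44. 115.   9.  58.  60.] F [ -9.5 -28.5  19.3] w 13.7
[0.47634, 0.0567, 0.047, 77.8] -> [-0.0001, 0.0005, 0.0009] turn -0.3
```

Request:
{"method": "step_arm", "body": {
  "deltas": [
    [-1,0,0,-0.005,0],
    [-1,0,0,-0.009,0],
    [-1,0,0,-0.009,0]
  ]
}}

```text
time_s: 19.15
tool_pos: [0.4767, 0.0559, 0.0469]
tool_rot: [173.5, 89.7, -108.8]
force: [-2.0, -11.6, 9.3]
grip_width: 0.0137
```

```bash
python3 plan.py '[]'
```

```text
t 19.15 tcp [476.7  55.9  46.9] jaw 77.72 toolx [-0.002 -0.005 -1.   ] q [ 31.  10. -44. 116.   8.  58.  61.] F [ -2.  -11.6   9.3] w 13.7
```

Request:
{"method": "step_arm", "body": {
  "deltas": [
    [-1,-0.001,0,-0.003,0],
    [-1,-0.001,0,-0.003,0],
    [-0.2,-0.001,0,-0.003,0],
    [-0.2,-0.001,0,-0.003,0],
    [-0.2,-0.001,0,-0.003,0],
    [-0.2,-0.001,0,-0.003,0],
    [-0.2,-0.03,0,-0.003,0],
    [-0.2,-0.07,0,-0.003,0],
    [-0.2,-0.12,0,-0.003,0],
    [-0.2,-0.15,0,-0.003,0],
    [-0.2,-0.15,0,-0.003,0]
  ]
}}

```text
time_s: 20.52
tool_pos: [0.4784, 0.0576, 0.1993]
tool_rot: [-84.0, 89.7, -6.1]
force: [-0.1, 0.2, -0.4]
grip_width: 0.0349
```

Request:
{"method": "step_arm", "body": {
  "deltas": [
    [-0.2,0,0,-0.05,0],
    [-0.2,0,0,-0.1,0],
    [-0.2,0,0,-0.15,0],
    [-0.2,0,0,-0.2,0],
    [-0.2,0,0,-0.25,0],
    [-0.2,0,0,-0.25,0]
  ]
}}

```text
time_s: 21.28
tool_pos: [0.4217, -0.1909, 0.195]
tool_rot: [84.5, 89.8, 162.0]
force: [-0.3, 1.0, -0.4]
grip_width: 0.035
```

```bash
python3 - <<'E'
from plan import *
from model import *
r=np.radians
im,d=read_camera("side");im2,d2=read_camera("top")
np.savez("end.npz",d=d,d2=d2)
c,s=np.cos(r(77.8)),np.sin(r(77.8))
for n,dd in(("side",d),("top",d2)):
    S=cloud(n,dd).reshape(-1,3)
    b=fit(S,bar,[.4763,.0567,r(77.8)],.042,zmin=.05);q=b[0][:2]-[466.2,9.8]
    print(n,"bar",b,"case xy",c*q[0]+s*q[1],-s*q[0]+c*q[1])
    D=S-[.4662,.0098,0];x=c*D[:,0]+s*D[:,1];y=-s*D[:,0]+c*D[:,1]
    for a in range(-20,118,6):
        m=(x>a/1e3)&(x<(a+6)/1e3)&(abs(y)<.045)
        print(a,round(np.median(S[m,2])*1e3,1) if m.any() else None,end="; ")
    print()
    for t in("gauge_mid","pen_marker","brown_tape","black_mug"):
        for g in regions_of(n,t): print(t,round(g["p"],2),np.round(np.nanmedian(S.reshape(420,560,3)[g["pixels"]],0),3))
plan([])
a=cv2.resize(im[150:360,170:450],None,fx=2.8,fy=2.8);save("e1.png",a)
E
```

```text
side bar (array([476.48,  56.5 ,  80.54]), np.float64(13.26), 879) case xy 47.81774117072208 -0.17896739879443757
-20 57.3; -14 57.3; -8 57.3; -2 59.8; 4 63.1; 10 63.6; 16 63.3; 22 63.1; 28 63.2; 34 66.3; 40 78.2; 46 84.6; 52 64.2; 58 63.3; 64 63.5; 70 63.8; 76 63.5; 82 63.1; 88 63.6; 94 63.6; 100 63.7; 106 64.7; 112 69.2; 
gauge_mid 0.94 [0.504 0.202 0.019]
gauge_mid 0.73 [0.494 0.437 0.019]
gauge_mid 0.59 [0.401 0.212 0.018]
pen_marker 0.83 [0.337 0.373 0.019]
brown_tape 0.7 [0.742 0.133 0.048]
black_mug 0.21 [ 0.428 -0.056  0.057]
top bar (array([477.45,  56.26,  78.15]), np.float64(7.61), 1059) case xy 47.78814640865513 -1.1777787674012163
-20 56.7; -14 56.7; -8 57.1; -2 56.9; 4 62.9; 10 63.5; 16 63.5; 22 62.7; 28 63.7; 34 63.5; 40 82.7; 46 84.1; 52 67.2; 58 63.1; 64 62.8; 70 63.5; 76 63.0; 82 63.0; 88 63.0; 94 63.2; 100 63.2; 106 63.4; 112 69.0; 
gauge_mid 0.73 [0.497 0.443 0.019]
gauge_mid 0.73 [0.402 0.225 0.019]
gauge_mid 0.58 [0.51  0.211 0.019]
pen_marker 0.84 [0.337 0.382 0.018]
brown_tape 0.72 [0.715 0.173 0.047]
brown_tape 0.58 [ 0.451 -0.028  0.059]
black_mug 0.57 [0.734 0.336 0.062]
t 21.77 tcp [ 424.3 -186.6  196.9] jaw 77.92 toolx [ 0. -0. -1.] q [ 49.  -3. -27. 108.  -2.  75. 100.] F [ 0.8  0.2 -0. ] w 34.9
```

View pics/e1.png

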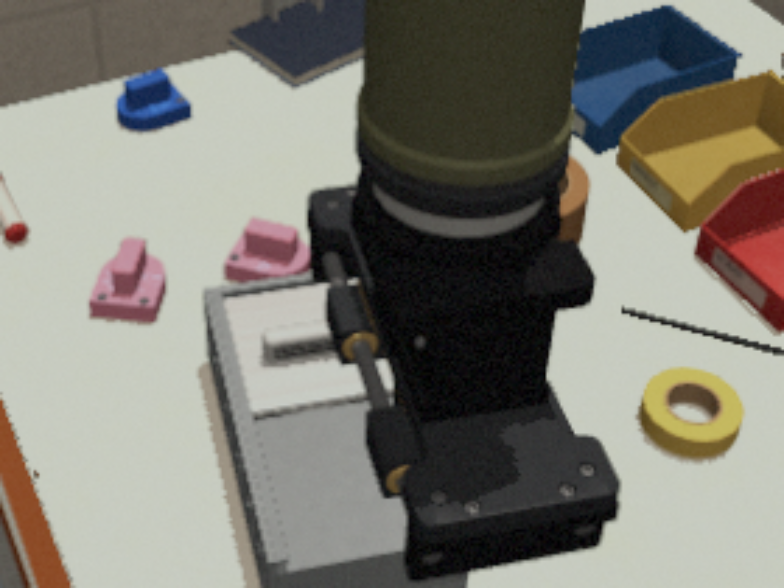

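```bash
python3 -c "
from cell import env;print(env.sign_off())"
```

```text
the job is handed in; nothing more can be done
None
```

The bare-steel gauge is in its pocket with its flat end towards the end wall, the lid is closed fully home, and I handed the job in at about 22 s.

**Gauge:** the top of its bar measured 52.9 mm. The depth readings run about 1 mm high and a fully dropped gauge would be at 52 mm, so it is fully in. The picture taken before closing shows the flat end towards the end wall.

**Lid:** it stopped solidly against about 30 N of push. After release, both cameras put the pull bar at case x ≈ 47.8 mm (home is about 48). The lid's top is level, about 63 mm from case x 4 to 112 mm. I could not see the ridge itself under the lid.

**Bystanders:** the pen, tape, mug and the blue and pink look-alikes were at their starting places in the top view. In the last side view the arm hid part of the tape and all of the mug. The side-view tape position came out off, and the mug was only reported with a low score on something else.

**Disagreement found:** the arm's reported TCP height was about 40 mm below what the camera showed at the fingertips. My first grasp closed on air above the gauge because of this and disturbed nothing. I corrected for the offset in every move after that.

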